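Roll a workshop pump's flywheel just past compression

ROBOT

A 7-joint arm with a two-finger parallel gripper is mounted at the origin on the work surface. World frame = base frame: x ahead of the robot, y to its left, z up, the work surface at z = 0. Lengths are in m, angles in rad, forces in N, time in s.
With the tool pointing down it reaches from about 0.4 to 0.85 m from the base axis. Payload 4.5 kg.
Tool frame: the origin (TCP) lies midway between the tips of the shut fingers; the grasp point (between the pads) lies 19 mm behind it (r.hold_point_z is the distance from the TCP to the grasp point, in m); z points along the fingers, y is the direction in which the jaws open and shut (so a half turn about z gives the same grasp; the last joint's range is limited). The gripper opens to 88 mm and grips with 3 to 60 N. Pads are 18 mm wide; open, the fingers measure 123 mm over their backs; the gripper's body (75 mm by 187 mm) begins 45 mm behind the grasp point.
Start: joints at [0.034, 0.689, -0.195, 1.565, 0.157, 0.902, -0.215], TCP at [0.625, 0, 0.239] pointing down, gripper open.
Joint ranges: [-3.01, 3.01], [-0.46, 2.08], [-1.47, 1.51], [0.13, 2.56], [-1, 4.14], [0.04, 2.09], [-2.66, 2.66]. Speed limits (rad/s): [2.57, 2.57, 3.14, 3.14, 3.14, 3.14, 3.14].

INTERFACE

Orientations are given as a unit quaternion [x, y, z, w].
In Python, from plant import r gives the robot as it stands. The module is installed in compiled form; this text tells all that it offers.
- The arm moves only by the tool move_arm, never from a script. Its arguments are lists of equal length, an entry for each row: "turn": the turn, a rotation vector about the tool's x, y, z in units of 2 pi rad (1.0 is 2 pi rad), a list of three; "dp": the shift along the tool's x, y, z in units of 2.5 cm (1.0 is 2.5 cm), a list of three; "jaw": the closure, from -1 (fully open) to 1 (shut), so that 0 is half open. In form: {"turn": [[wx, wy, wz], ...], "dp": [[x, y, z], ...], "jaw": [jaw, ...]}. A call has 1 to 10 rows; each row shifts and turns the commanded pose from where the row before left it, along the tool's axes as they then stand; what a row does not reach is not made up. A row lasts 1/12 s, in which the tool goes at most 41.7 mm and 7.16 degrees, less where a joint would pass 70% of its speed; a pose out of reach is approached as far as the arm can. A call with a number of a shift or a turn outside -1 to 1 is refused whole. A call with a gripper value outside its range is refused whole. The fingers move at their own pace and stop on an object; "newtons" is the grip in N (left out, the last holds). Time passes only in rows, so rows that do not move let the fingers close. It gives the time, the measured TCP pose, the force and the opening at its end, in the units of the state.
- r.get_state(): the state, without advancing time (a new reading comes with each control period).
- r.snapshot(name): name is "scene" or "side" or "wrist"; returns a dict with "frame" (420x560x3 uint8, blue, green, red), "mtx" (3x3 intrinsics, pixels), "k1" (the pictures are not rectified: a ray, as slopes to the right and down, at radius r is drawn at 1 + k1 r^2 times it, then the intrinsics apply), "origin" and "orientation" of the camera in the world; the wrist camera has in their place "tool_from_camera" (4x4, takes a point from camera to tool coordinates, whose origin is the TCP and whose axes are the flange's). Camera axes: x right, y up, looking along -z (the intrinsics and any distortion apply to the point x, -y, -z); pixel columns grow to the right and rows downward; lengths in m; the calibration is good to about 2 mm. A picture is of the moment at which its call begins: read the wrist's pose just before it. There is no depth.
- r.finish_job(): hands the job in, once; it reports no verdict.
The state is a dict: "clock": time; "q": joint angles; "qd": joint speeds; "joint_torque": joint torques, N m; "tool_pos": TCP position; "eef_rot": TCP orientation; "contact_force": force on the tool from outside, world axes, zero at the start; "moment": the same for the moment, N m; "opening": opening from 0.0 (shut) to 1.0 (fully open).
Only numpy, scipy, OpenCV 4.12 (cv2) and the standard library are available. Lean on these libraries where they do the work, as an engineer would, in place of code of your own. Each camera call takes 0.05 s, during which the arm holds its last target.

TASK

Park the blue pump ready for an easy start: take the wooden knob on top of its flywheel and turn the wheel clockwise (seen from above), through the stiff part where the resistance peaks, and stop just past the peak, with the wheel's red mark beside the green part of the timing plate; do not carry the mark on beyond the green. Let go of the knob, and leave the yellow pump's wheel alone.

Things in the scene. Friction and masses are not known exactly. Their poses are not given: they have to be found in the camera images.
- blue_wheel (a joint): Turn of the blue pump's flywheel, rad, growing clockwise from above; stops at -1.3 and 1.3, starts between -1.2 and -0.75. 0: red rim mark at the plate's black line, top of compression. Green part of the plate: 0.14 to 0.70. To push at the knob: about 6 N, rising to 10 N near -0.6, only 2 N near 0.4 as compression then helps; friction keeps the wheel wherever it is let go.
- blue_wheel_knob (a point): Middle of the upright round wooden knob, 24 mm in diameter, 50 mm tall (25 mm above the wheel's top face). Fixed on the dark steel flywheel (lying flat on the pump, 180 mm in diameter, 16 mm thick) 70 mm from its upright axis, straight across from the red mark; goes round with the wheel. Only the blue hub (36 mm in diameter, 13 mm tall) also stands on the wheel.
- blue_wheel_hub (a point): Axis of the blue pump's flywheel at the wheel's top face, 127 mm above the bench. Does not turn: x points along the finned cylinder to the black line of the timing plate, z up; at wheel 0 the knob is 70 mm out along -x. The pump (crankcase and cylinder head painted blue, plywood base 260 x 170 mm, its centre 20 mm along x) is bolted down.
- yellow_wheel_knob (a point): Middle of the like knob on the flywheel of the other pump, the same but painted yellow: to be left as it is.

How it is judged:
By the outcome, as a careful person would: the job done as asked, in the order asked, and still so for the second after the job is handed in, with the robot touching nothing.
It also fails if it takes over 38 s, if anything falls off the work surface, if the arm or the gripper's body presses on something with over 40 N, if the wrist force passes 120 N, or if a joint passes its speed limit or range.

## Working session

There is one attempt and no reset: what is moved stays moved. The work goes in short steps, Python scripts to look and compute and a tool call to move; the robot and the scene stay as the last step left them, time stands still between calls to the robot, and variables do not carry over. Pictures are saved under pics/ and viewed, and the job is handed in when it is done.

Besides the shell and the picture viewer there is one more tool, called after "Emit:" by a JSON object that holds its "api" and its "payload". move_arm: Moves the arm, as the interface text tells. Shifts and turns lie within -1 to 1; 1 stands for 2.5 cm of shift or 2 pi rad of turn. Its arguments: {"type":"object","properties":{"turn":{"type":"array","items":{"type":"array","items":{"type":"number","minimum":-1,"maximum":1}}},"dp":{"type":"array","items":{"type":"array","items":{"type":"number","minimum":-1,"maximum":1}}},"jaw":{"type":"array","items":{"type":"number"}},"newtons":{"type":"number"}},"required":["turn","dp","jaw"]}

```bash
mkdir -p pics; python3 - <<'E'
from plant import r
import cv2
s=r.get_state(); print(s['clock'],s['tool_pos'],s['eef_rot'],s['opening'],r.hold_point_z)
for n in ("scene","side","wrist"):
    d=r.snapshot(n); cv2.imwrite(f"pics/{n}0.png",d["frame"])
    print(n,d["mtx"].tolist() if hasattr(d["mtx"],'tolist') else d["mtx"],d["k1"],d.get("origin"),d.get("orientation"),d.get("tool_from_camera"))
E
```

```text
0.0 [ 6.24358768e-01 -4.52173529e-05  2.37904877e-01] [ 7.07072047e-01  7.07140904e-01 -6.98707059e-04 -6.11731137e-04] 1.0009732594331449 0.0187
scene [[467.170401668783, 0.0, 279.57207911588154], [0.0, 467.170401668783, 215.13138867700377], [0.0, 0.0, 1.0]] -0.008777359225290136 [ 1.15693086 -0.01967182  0.6342557 ] [0.33304749 0.32081933 0.61398459 0.63966964] None
side [[430.42562816047405, 0.0, 277.7162507689227], [0.0, 430.42562816047405, 208.23433078364658], [0.0, 0.0, 1.0]] 0.021545482935753594 [0.36416677 0.49304024 0.64670389] [-0.05607579  0.39640276  0.90483915 -0.14486707] None
wrist [[307.8376549463665, 0.0, 279.21892999494617], [0.0, 307.8376549463665, 216.441648646369], [0.0, 0.0, 1.0]] 0.002757479003194774 None None [[-1.19403989e-04  9.63542717e-01  2.67554514e-01  6.88046984e-02]
 [ 9.99999892e-01  2.35148563e-04 -4.00560273e-04  1.19180424e-04]
 [-4.48871993e-04  2.67554437e-01 -9.63542641e-01 -1.47883022e-01]
 [ 0.00000000e+00  0.00000000e+00  0.00000000e+00  1.00000000e+00]]
```

View pics/scene0.png

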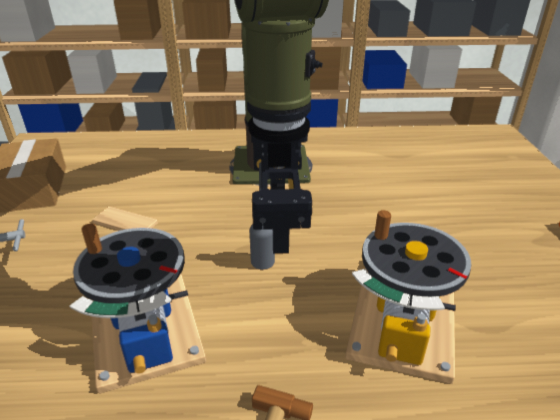

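View pics/side0.png

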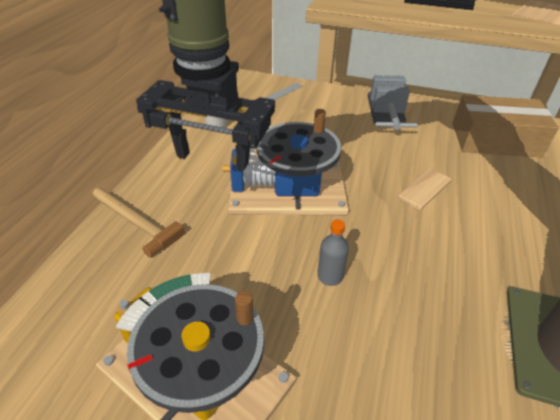

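View pics/wrist0.png

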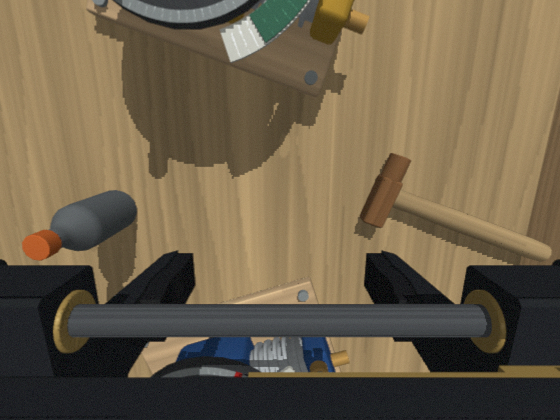

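Scene view: blue wheel is at left, with hub about (129,257), knob (92,238) and red mark (168,268). In the side view its hub is at (299,142), knob (320,121) and mark (274,160). Next I'll measure these from both views.

```bash
cat > h.py <<'E'
import numpy as np, cv2
from scipy.spatial.transform import Rotation as R
def ray(d,uv):
    K=np.array(d["mtx"]);k=np.array([d["k1"],0,0,0,0.])
    p=cv2.undistortPoints(np.array([[uv]],float),K,k)[0,0]
    c=np.array([p[0],-p[1],-1.])
    return np.array(d["origin"]),R.from_quat(d["orientation"]).apply(c)
def plane(d,uv,z):
    o,v=ray(d,uv); return o+v*(z-o[2])/v[2]
def tri(d1,u1,d2,u2):
    o1,v1=ray(d1,u1);o2,v2=ray(d2,u2)
    t=np.linalg.lstsq(np.stack([v1,-v2],1),o2-o1,rcond=None)[0]
    a=o1+v1*t[0];b=o2+v2*t[1]; return (a+b)/2,np.linalg.norm(a-b)
def proj(d,P):
    c=R.from_quat(d["orientation"]).inv().apply(np.asarray(P)-d["origin"])
    x=np.array([c[0],-c[1]])/(-c[2]); x=x*(1+d["k1"]*(x@x))
    K=np.array(d["mtx"]); return x*[K[0,0],K[1,1]]+K[:2,2]
def blobs(img,box,kind):
    x0,y0,x1,y1=box; hsv=cv2.cvtColor(img,cv2.COLOR_BGR2HSV)
    H,S,V=cv2.split(hsv)
    m={'blue':(H>100)&(H<130)&(S>120)&(V>40),'red':((H<5)|(H>174))&(S>190)&(V>110),
       'brown':(H>=4)&(H<16)&(S>120)&(V>40)&(V<200),'green':(H>60)&(H<90)&(S>80)}[kind]
    mm=np.zeros_like(H); mm[y0:y1,x0:x1]=m[y0:y1,x0:x1]*255
    n,l,st,c=cv2.connectedComponentsWithStats(mm)
    return [(st[i].tolist(),c[i].round(1).tolist(),l==i) for i in range(1,n) if st[i][4]>8]
E
python3 - <<'E'
from plant import r
from h import *
a=r.snapshot("scene");b=r.snapshot("side")
np.save('a0.npy',a,allow_pickle=True);np.save('b0.npy',b,allow_pickle=True)
for d,n,bx in((a,'scene',(65,215,200,300)),(b,'side',(250,100,350,180))):
    for k in('blue','red','brown','green'):
        for s,c,_ in blobs(d["frame"],bx,k):print(n,k,s,c)
    x0,y0,x1,y1=bx
    cv2.imwrite(f"pics/{n}_crop.png",cv2.resize(d["frame"][y0:y1,x0:x1],None,fx=5,fy=5,interpolation=cv2.INTER_CUBIC))
E
```

```text
scene blue [117, 246, 24, 21, 391] [128.1, 256.3]
scene blue [164, 289, 4, 6, 14] [165.6, 291.2]
scene red [161, 267, 16, 5, 24] [168.8, 269.3]
scene brown [82, 223, 20, 31, 406] [91.5, 238.3]
side blue [291, 134, 17, 15, 208] [298.7, 141.2]
side blue [276, 173, 45, 7, 198] [296.3, 177.1]
side brown [314, 110, 11, 23, 207] [319.0, 121.0]
```

View pics/scene_crop.png

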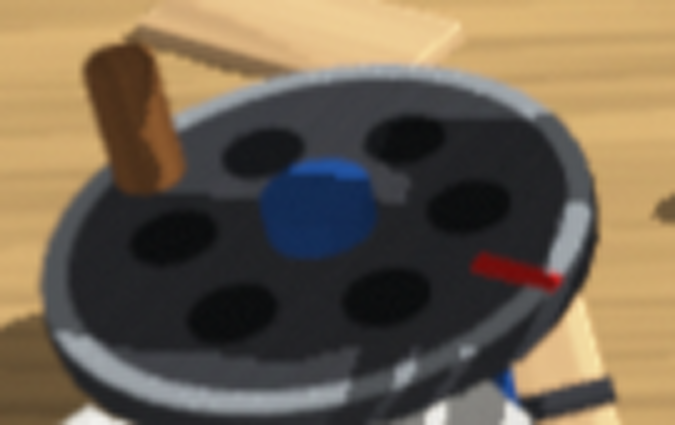

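View pics/side_crop.png

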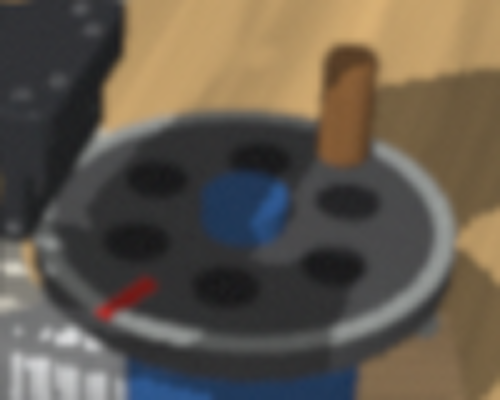

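```bash
python3 - <<'E'
from h import *
a=np.load('a0.npy',allow_pickle=True).item();b=np.load('b0.npy',allow_pickle=True).item()
P,e=tri(a,(91.5,238.3),b,(319,121));print('knob',P,e)
print('knob planes',plane(a,(91.5,238.3),.152),plane(b,(319,121),.152))
P,e=tri(a,(128.1,256.3),b,(298.7,141.2));print('hub',P,e, plane(a,(128.1,256.3),.1345),plane(b,(298.7,141.2),.1345))
print('mark in/out',[plane(a,(65+u/5,215+v/5),.127) for u,v in((475,263),(560,282))],[plane(b,(250+u/5,100+v/5),.127) for u,v in((152,287),(100,315))])
cv2.imwrite("pics/c1.png",cv2.resize(a["frame"][270:390,60:220],None,fx=5,fy=5,interpolation=cv2.INTER_CUBIC))
E
```

```text
knob [ 0.52215378 -0.31191731  0.1520605 ] 0.001132423459303411
knob planes [ 0.52130819 -0.31252532  0.152     ] [ 0.52222389 -0.31099981  0.152     ]
hub [ 0.54934388 -0.24835447  0.13382242] 0.00010572675146068526 [ 0.55023212 -0.24799641  0.1345    ] [ 0.5490934  -0.24746093  0.1345    ]
mark in/out [array([ 0.57226577, -0.19268969,  0.127     ]), array([ 0.58273837, -0.16357037,  0.127     ])] [array([ 0.57117591, -0.18999832,  0.127     ]), array([ 0.58517507, -0.16521624,  0.127     ])]
```

View pics/c1.png

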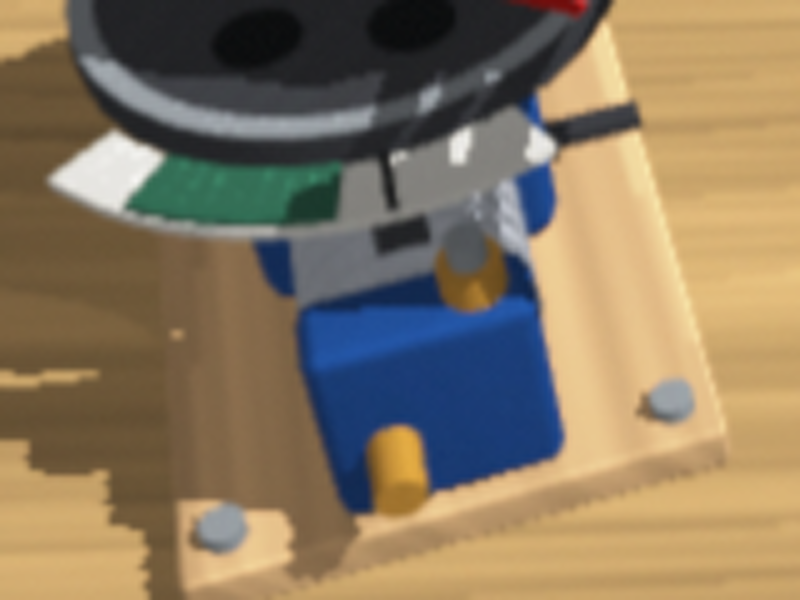

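```bash
python3 - <<'E'
from h import *
a=np.load('a0.npy',allow_pickle=True).item();b=np.load('b0.npy',allow_pickle=True).item()
c=lambda u,v:(60+u/5,270+v/5)
A=lambda p,q,z:(lambda d:(np.degrees(np.arctan2(d[1],d[0])),np.linalg.norm(d)))((plane(a,c(*q),z)-plane(a,c(*p),z))[:2])
print('bolts',A((222,524),(670,397),.02)); print('edge',A((190,585),(720,450),.02)); print('side edge',A((620,130),(722,440),.02))
hub=np.array([.5495,-.248])
for z in(.1,.107,.112):
  for p in((381,152),(391,207)):
    d=plane(a,c(*p),z)[:2]-hub;print(z,np.degrees(np.arctan2(d[1],d[0])),np.linalg.norm(d))
  for p in((340,166),(340,218),(165,155),(130,205)):
    d=plane(a,c(*p),z)[:2]-hub;print('  g',z,np.degrees(np.arctan2(d[1],d[0])),np.linalg.norm(d))
E
```

```text
bolts (np.float64(108.05472514551383), np.float64(0.14008908879007165))
edge (np.float64(105.55612590556522), np.float64(0.161225347962687))
side edge (np.float64(19.60880906576959), np.float64(0.14976544878348141))
0.1 17.354474354680804 0.07234139027271536
0.1 17.685992197277546 0.09756079294208397
  g 0.1 7.572823994465311 0.0753571492848486
  g 0.1 8.73250328337658 0.0980651335351289
  g 0.1 -34.63269032407823 0.08219227952125406
  g 0.1 -30.0540437143121 0.10268814180165153
0.107 17.699817520301714 0.07988381565427252
0.107 17.9224285971267 0.10477486997492266
  g 0.107 8.901242327033872 0.08267562151373942
  g 0.107 9.68568744955605 0.10511549809844542
  g 0.107 -29.987565450667717 0.08624703967704887
  g 0.107 -26.528790020443665 0.10693550779468984
0.112 17.90908302608023 0.08527276972392574
0.112 18.072310635359223 0.10992875160379321
  g 0.112 9.71442393110159 0.08792642391917753
  g 0.112 10.291723773504588 0.11016732841076296
  g 0.112 -26.941158916738942 0.08946255827178816
  g 0.112 -24.183230321489365 0.11020046096588258
```

Blue pump: hub (0.5495,-0.248), knob (0.522,-0.312,0.152), measured radius 70 mm as given. The plate line lies at yaw 18° and the mark at about 67°, so the wheel is at about -0.86 rad. I'm aiming for about +0.38. I'll move over first, jaws still along x.

Emit:
{"api": "move_arm", "payload": {"turn": [[0, 0, 0], [0, 0, 0], [0, 0, 0], [0, 0, 0], [0, 0, 0], [0, 0, 0], [0, 0, 0], [0, 0, 0], [0, 0, 0], [0, 0, 0]], "dp": [[-0.9, -0.3, 0], [-0.9, -0.3, 0], [-0.9, -0.3, 0], [-0.9, -0.3, 0], [-0.9, -0.3, 0], [-0.9, -0.3, 0], [-0.9, -0.3, 0], [-0.9, -0.3, 0], [-0.9, -0.3, 0], [-0.9, -0.3, 0]], "jaw": [-1, -1, -1, -1, -1, -1, -1, -1, -1, -1], "newtons": 35}}

```text
clock: 1.08
tool_pos: [0.5495, -0.226, 0.2387]
eef_rot: [0.707, 0.707, -0.0, -0.0]
contact_force: [0.1, 0.3, 0.4]
opening: 0.995
```

Emit:
{"api": "move_arm", "payload": {"turn": [[0, 0, 0], [0, 0, 0], [0, 0, 0], [0, 0, 0], [0, 0, 0.016], [0, 0, 0.016], [0, 0, 0.016], [0, 0, 0.016], [0, 0, 0], [0, 0, 0]], "dp": [[-0.86, -0.28, 0], [-0.86, -0.28, 0], [-0.86, -0.28, 0], [-0.86, -0.28, 0], [0, 0, 0], [0, 0, 0], [0, 0, 0], [0, 0, 0], [0, 0, 0], [0, 0, 0]], "jaw": [-1, -1, -1, -1, -1, -1, -1, -1, -1, -1]}}

```text
clock: 1.92
tool_pos: [0.522, -0.3109, 0.2386]
eef_rot: [0.833, 0.553, -0.0, -0.0]
contact_force: [-0.4, -0.2, -0.8]
opening: 0.999
```

```bash
python3 - <<'E'
from plant import r
from h import *
s=r.get_state(); print(s['clock'],s['tool_pos'],s['eef_rot'],s['q'])
M=R.from_quat(s['eef_rot']);print(M.as_matrix().round(3))
d=r.snapshot("wrist");T=np.array(d["tool_from_camera"])
d["origin"]=M.apply(T[:3,3])+s['tool_pos'];d["orientation"]=(M*R.from_matrix(T[:3,:3])).as_quat()
np.save('w1.npy',d,allow_pickle=True)
f=d["frame"].copy();u=proj(d,[.522,-.312,.177]);h=proj(d,[.5495,-.248,.14]);print(u,h)
for p in(u,h):cv2.circle(f,tuple(int(x) for x in p),3,(0,255,255),1)
cv2.imwrite('pics/w1.png',f)
E
```

```text
1.9167 [ 0.52197042 -0.31085246  0.23862179] [ 8.33253430e-01  5.52891204e-01 -1.88365139e-04 -4.01818065e-05] [ 0.52590941  0.66229221 -0.11395591  1.62329213  0.09264252  0.86155159
 -0.02369045]
[[ 0.389  0.921 -0.   ]
 [ 0.921 -0.389 -0.   ]
 [-0.    -0.    -1.   ]]
[279.69902589 232.22520356] [280.26130291 131.27646142]
```

View pics/w1.png

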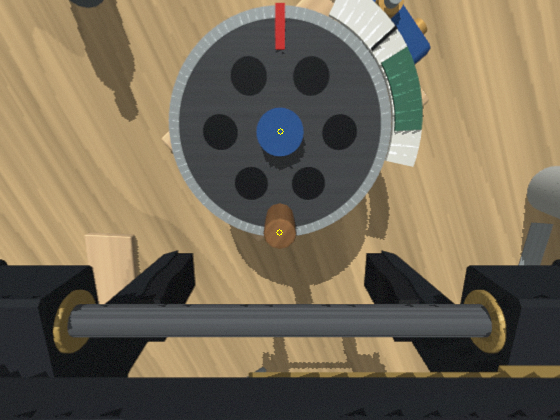

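Wrist view: knob top at (280,232) and hub at (280,131), right on the predicted points. The red mark is at the top and the plate line is about 49° clockwise of it. Descending and gripping.

Emit:
{"api": "move_arm", "payload": {"turn": [[0, 0, 0], [0, 0, 0], [0, 0, 0], [0, 0, 0], [0, 0, 0], [0, 0, 0], [0, 0, 0], [0, 0, 0], [0, 0, 0], [0, 0, 0]], "dp": [[0, 0, 0.7], [0, 0, 0.7], [0, 0, 0.7], [0, 0, 0.7], [0, 0, 0.7], [0, 0, 0.5], [0, 0, 0], [0, 0, 0], [0, 0, 0], [0, 0, 0]], "jaw": [-1, -1, -1, -1, -1, -1, -1, 1, 1, 1], "newtons": 30}}

```text
clock: 2.8
tool_pos: [0.5228, -0.3114, 0.1399]
eef_rot: [0.834, 0.552, 0.001, 0.001]
contact_force: [0.6, -0.2, 0.4]
opening: 0.8
```

Emit:
{"api": "move_arm", "payload": {"turn": [[0, 0, 0], [0, 0, 0], [0, 0, 0], [0, 0, 0], [0, 0, 0], [0, 0, 0]], "dp": [[0, 0, 0], [0, 0, 0], [0, 0, 0], [0, 0, 0], [0, 0, 0], [0, 0, 0]], "jaw": [1, 1, 1, 1, 1, 1]}}

```text
clock: 3.3
tool_pos: [0.5221, -0.311, 0.1388]
eef_rot: [0.834, 0.552, 0.0, 0.0]
contact_force: [-0.5, 0.1, -0.2]
opening: 0.344
```

Emit:
{"api": "move_arm", "payload": {"turn": [[0, 0, 0], [0, 0, 0], [0, 0, 0], [0, 0, 0], [0, 0, 0.0056], [0, 0, 0.0056], [0, 0, 0.0056], [0, 0, 0.0056], [0, 0, 0.0056], [0, 0, 0]], "dp": [[0, 0, 0], [0, 0, 0], [0, 0, 0], [0, 0, 0], [0.0017, -0.098, 0], [0.0017, -0.098, 0], [0.0017, -0.098, 0], [0.0017, -0.098, 0], [0.0017, -0.098, 0], [0, 0, 0]], "jaw": [1, 1, 1, 1, 1, 1, 1, 1, 1, 1]}}

```text
clock: 4.13
tool_pos: [0.5124, -0.3059, 0.1387]
eef_rot: [0.879, 0.476, 0.001, 0.001]
contact_force: [3.2, -2.1, -4.4]
opening: 0.262
```

```bash
cat > st.py <<'E'
from plant import r
from h import *
s=r.get_state();hub=np.array([.5495,-.248])
d=np.array(s['tool_pos'])[:2]-hub;y=np.degrees(np.arctan2(d[1],d[0]))
M=R.from_quat(s['eef_rot']).as_matrix()
w=(18+180-y)%360; w=w-360 if w>180 else w
print('t',s['clock'],'pos',s['tool_pos'].round(4),'rad',np.linalg.norm(d).round(4),'wheel deg',w.round(1),'rad',np.radians(w).round(3),'tool x yaw',np.degrees(np.arctan2(M[1,0],M[0,0])).round(1),'f',np.round(s['contact_force'],1),'op',s['opening'],'q7',s['q'][6])
E
python3 st.py
```

```text
t 4.1333 pos [ 0.5124 -0.3059  0.1387] rad 0.0688 wheel deg -39.4 rad -0.688 tool x yaw 56.9 f [ 3.2 -2.1 -4.4] op 0.2622950862224638 q7 -0.17405604148357773
```

Emit:
{"api": "move_arm", "payload": {"turn": [[0, 0, 0.0083], [0, 0, 0.0083], [0, 0, 0.0083], [0, 0, 0.0083], [0, 0, 0.0083], [0, 0, 0.0083], [0, 0, 0.0083], [0, 0, 0.0083], [0, 0, 0.0083], [0, 0, 0.0083]], "dp": [[0.0038, -0.146, 0], [0.0038, -0.146, 0], [0.0038, -0.146, 0], [0.0038, -0.146, 0], [0.0038, -0.146, 0], [0.0038, -0.146, 0], [0.0038, -0.146, 0], [0.0038, -0.146, 0], [0.0038, -0.146, 0], [0.0038, -0.146, 0]], "jaw": [1, 1, 1, 1, 1, 1, 1, 1, 1, 1]}}

```text
clock: 4.97
tool_pos: [0.4884, -0.2799, 0.1388]
eef_rot: [0.973, 0.233, 0.001, 0.002]
contact_force: [3.7, -5.2, -5.9]
opening: 0.264
```

```bash
python3 st.py
```

```text
t 4.9667 pos [ 0.4884 -0.2799  0.1388] rad 0.0689 wheel deg -9.6 rad -0.167 tool x yaw 26.9 f [ 3.7 -5.2 -5.9] op 0.2635601619341905 q7 -0.5436487101368208
```

Tracking well. Another 24° to about 14°, then I'll check with pictures.

Emit:
{"api": "move_arm", "payload": {"turn": [[0, 0, 0.0083], [0, 0, 0.0083], [0, 0, 0.0083], [0, 0, 0.0083], [0, 0, 0.0083], [0, 0, 0.0083], [0, 0, 0.0083], [0, 0, 0.0083], [0, 0, 0], [0, 0, 0]], "dp": [[0.0038, -0.146, 0], [0.0038, -0.146, 0], [0.0038, -0.146, 0], [0.0038, -0.146, 0], [0.0038, -0.146, 0], [0.0038, -0.146, 0], [0.0038, -0.146, 0], [0.0038, -0.146, 0], [0, 0, 0], [0, 0, 0]], "jaw": [1, 1, 1, 1, 1, 1, 1, 1, 1, 1]}}

```text
clock: 5.8
tool_pos: [0.4806, -0.2507, 0.1387]
eef_rot: [1.0, 0.027, 0.001, 0.0]
contact_force: [3.7, -2.4, -4.9]
opening: 0.257
```

```bash
python3 st.py; python3 - <<'E'
from plant import r
from h import *
for n in("scene","wrist"):
    d=r.snapshot(n)
    f=d["frame"] if n=="wrist" else cv2.resize(d["frame"][200:350,50:230],None,fx=4,fy=4,interpolation=cv2.INTER_CUBIC)
    cv2.imwrite(f'pics/{n}2.png',f)
E
```

```text
t 5.8 pos [ 0.4806 -0.2507  0.1387] rad 0.0689 wheel deg 15.7 rad 0.275 tool x yaw 3.1 f [ 3.7 -2.4 -4.9] op 0.256897137197798 q7 -0.838151549309672
```

View pics/wrist2.png

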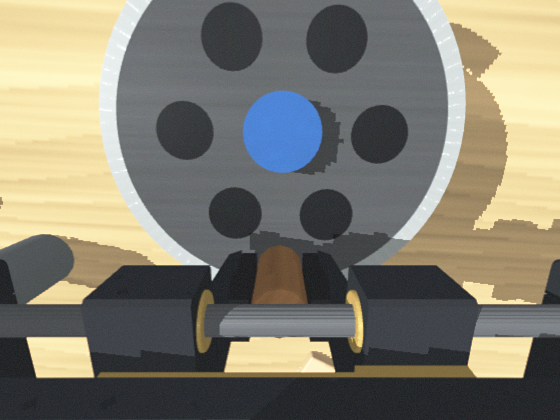

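View pics/scene2.png

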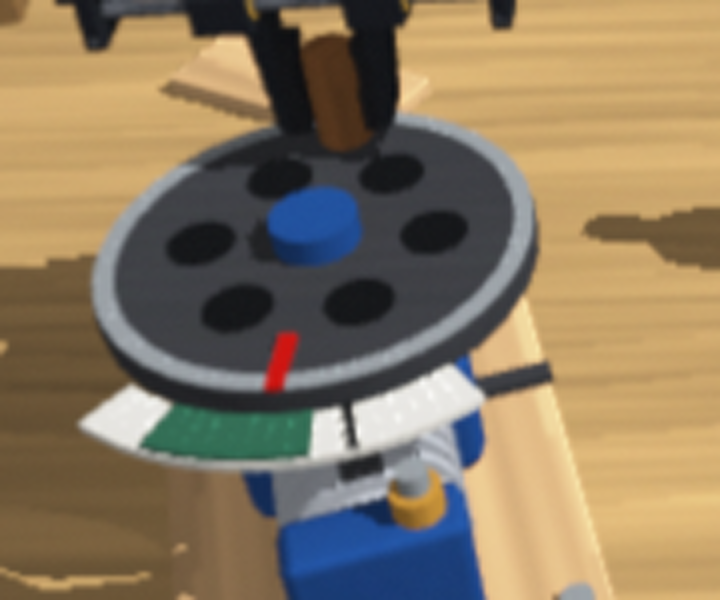

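The mark at crop (275,380) is beside the green, near its line-side end (the green spans x 145–312). I'll advance 6° more for margin, then release.

Emit:
{"api": "move_arm", "payload": {"turn": [[0, 0, 0.0056], [0, 0, 0.0056], [0, 0, 0.0056], [0, 0, 0], [0, 0, 0], [0, 0, 0]], "dp": [[0.0017, -0.098, 0], [0.0017, -0.098, 0], [0.0017, -0.098, 0], [0, 0, 0], [0, 0, 0], [0, 0, 0]], "jaw": [1, 1, 1, 1, 1, 1]}}

```text
clock: 6.4
tool_pos: [0.4808, -0.2437, 0.1388]
eef_rot: [1.0, -0.025, 0.001, 0.001]
contact_force: [5.4, -3.8, -6.5]
opening: 0.261
```

```bash
python3 st.py
```

```text
t 6.4 pos [ 0.4808 -0.2437  0.1388] rad 0.0689 wheel deg 21.6 rad 0.377 tool x yaw -2.9 f [ 5.4 -3.8 -6.5] op 0.2611838808367036 q7 -0.9141332861845916
```

Emit:
{"api": "move_arm", "payload": {"turn": [[0, 0, 0], [0, 0, 0], [0, 0, 0], [0, 0, 0], [0, 0, 0], [0, 0, 0], [0, 0, 0], [0, 0, 0]], "dp": [[0, 0, 0], [0, 0, 0], [0, 0, 0], [0, 0, 0], [0, 0, 0], [0, 0, 0], [0, 0, 0], [0, 0, 0]], "jaw": [-1, -1, -1, -1, -1, -1, -1, -1]}}

```text
clock: 7.07
tool_pos: [0.4795, -0.2429, 0.1388]
eef_rot: [1.0, -0.026, -0.0, -0.0]
contact_force: [0.1, 0.9, -0.0]
opening: 0.846
```

Emit:
{"api": "move_arm", "payload": {"turn": [[0, 0, 0], [0, 0, 0], [0, 0, 0], [0, 0, 0], [0, 0, 0], [0, 0, 0], [0, 0, 0], [0, 0, 0]], "dp": [[0, 0, -0.4], [0, 0, -0.8], [0, 0, -0.8], [0, 0, -0.8], [0, 0, -0.8], [0, 0, -0.4], [0, 0, 0], [0, 0, 0]], "jaw": [-1, -1, -1, -1, -1, -1, -1, -1]}}

```text
clock: 7.73
tool_pos: [0.4796, -0.2429, 0.2389]
eef_rot: [1.0, -0.026, 0.0, 0.0]
contact_force: [-0.0, 0.2, -0.3]
opening: 1.002
```

```bash
python3 st.py; python3 - <<'E'
from plant import r
from h import *
s=r.get_state();M=R.from_quat(s['eef_rot'])
d=r.snapshot("wrist");T=np.array(d["tool_from_camera"])
d["origin"]=M.apply(T[:3,3])+s['tool_pos'];d["orientation"]=(M*R.from_matrix(T[:3,:3])).as_quat()
cv2.imwrite('pics/w3.png',d["frame"])
for t,c,m in blobs(d["frame"],(0,0,560,260),'red'):
    if t[4]>40:
        p=plane(d,c,.127)[:2]-[.5495,-.248];y=np.degrees(np.arctan2(p[1],p[0]));print(t,c,np.linalg.norm(p),'wheel',np.radians(18-y))
d=r.snapshot("scene");cv2.imwrite('pics/s3.png',d["frame"])
E
```

```text
t 7.7333 pos [ 0.4796 -0.2429  0.2389] rad 0.0701 wheel deg 22.2 rad 0.387 tool x yaw -2.9 f [-0.   0.2 -0.3] op 1.0018729329162774 q7 -0.9698518761170423
```

View pics/w3.png

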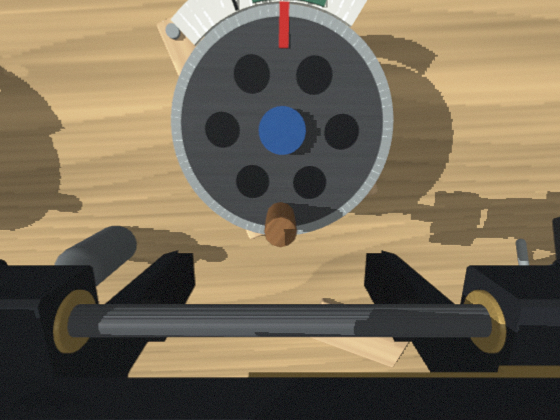

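View pics/s3.png

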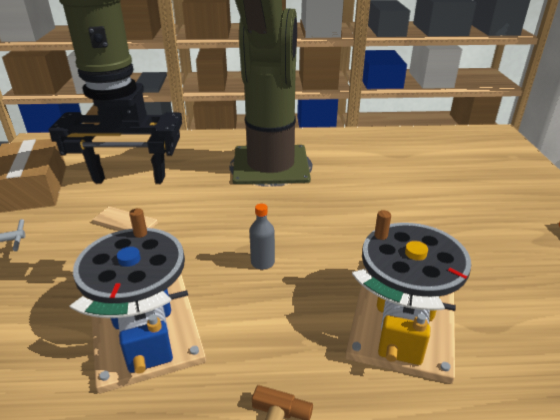

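The red mark is at scene (116,291), in the middle of the green. The wrist view puts it about 22° past the line (0.38 rad). The fingers are clear above the knob, and the yellow wheel looks unmoved.

```bash
python3 -c "
from plant import r
print(r.finish_job())"
```

```text
the job is handed in; nothing more can be done
None
```

I turned the blue pump's wheel clockwise by its knob, from about -0.86 rad through the stiff part, and stopped at about +0.38 rad. I then opened the fingers, lifted 10 cm clear, and handed the job in at about 8 s on the clock.

- **Mark position:** the scene picture taken after release shows the red mark beside the middle of the green. The wrist picture read by eye gave about 22° past the black line (0.38 rad), and the release position gave 0.39 rad. Both are well inside 0.14 to 0.70.
- **After letting go:** the wheel stayed where it was, the contact force read about 0 N, and the yellow wheel looks unchanged.
- **Check that failed:** the automatic red-mark measurement in the last wrist picture found nothing, so the final mark angle was judged by eye and from the tool position. The pump direction was measured at 18° from the plate's black line. The base edges gave 15.5° to 19.6°, too small a spread to matter here.

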